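# Clamp the circuit module with three clicks of the ratchet knob

## Task

Clamp the circuit module in its holder: gently turn the round knob on the holder clockwise (seen from above) so that the jaw closes up and pinches the module against the stop bar of the fence. From then on the knob's ratchet slips with clicks you can feel: give it exactly three clicks, no more. Then let go of the knob, swing the locking lever fully over to its other side, and leave everything else on the bench where it lies.

Things in the scene. Friction and masses are not known exactly. Their poses are not given: they have to be found in the camera images.
- holder: Fixed bench holder: dark steel plate 110 (x) x 300 (y) x 14 mm; grey gearbox 80 x 70 mm, top 64 mm above the bench, centred on the knob's axis at x = 0, y = -20 mm. Origin: near the plate's centre, underside; y runs from the lever end to the fence end, z up. The judge's knob_c13 is a point under the knob's white line; screw_c2, c3, c4 are points of the screw it meets at 0, 3 and 6 clicks.
- knob_axis (a point): Point on the upright axis of the round black fluted knob on the gearbox, at mid-grip, 90 mm above the bench; fixed to the holder. The knob is 38 mm across, 28 mm tall (74 to 102 mm above the bench), 10 mm clear of the gearbox; within 75 mm of its axis nothing else rises above the gearbox top. It turns clockwise without end; a white line on its top starts in line with a dark line on the screw's steel cap in its middle.
- jaw: Moving aluminium jaw, 100 (x) x 20 (y) x 26 mm, between gearbox and module; the knob drives it along the holder's +y, 5 mm per radian, steadily, with light drag (under 0.1 Nm) and no clicks, screw cap turning with the knob. Once the module is pinched jaw and cap stop and the knob slips over 12 notches a turn: each click is 30 degrees of knob against cap. Origin: its back edge, underside; its pressing face is 20 mm on in +y.
- fence: Fence: aluminium block 100 x 16 x 26 mm bolted on the plate's +y end; origin at the centre of its underside, 14 mm above the bench. In front of it, towards the jaw, stands its stop bar, 96 x 10 x 22 mm, on two studs: fixed, but set at a different distance each time (its pose is not told). The module is pinched between jaw and stop bar.
- module: Loose circuit module, about 80 (x) x 50 (y), 22 mm high, 90 g, lying on the plate in front of the jaw; origin: centre of its underside. The jaw goes 3 to 13 mm until it is pinched. Then, within each click, knob torque climbs to about 0.22 Nm in the first 7 degrees, fades to nothing by 13, then pulls onward (to 0.1 Nm) to the next notch at 30; let go past 15 it seats there, before 10 it springs back.
- lock (a joint): Locking lever on the grey block at the holder's -y end: 0 rad = leaning to the holder's -x (start), 1.0 rad = fully over to +x. It turns about an axis along the holder's y, 36 mm above the bench, and stays where it is left; about 0.06 Nm (1 N at the ball) moves it.
- lock_tip (a point): Centre of the lever's black ball, 26 mm across, 80 mm from the lever's hinge; at the start 106 mm above the bench and 38 mm to the holder's -x of the hinge, which is at x = 0, y = -125 mm of the holder.
- spare_module: A second circuit module like the first, lying on the bench beside the holder; not part of the job. Origin: centre of its underside.
- screwdriver: Screwdriver 170 mm long lying on the bench beside the holder; not part of the job.
- spool: Grey spool, 48 mm across and 30 mm high, on the bench in front of the holder; not part of the job.
- multimeter: Black hand multimeter, 170 x 85 x 35 mm, lying on the left of the bench; not part of the job.
- parts_tray: Green open parts tray, 160 x 110 x 45 mm, on the right of the bench; not part of the job.
- flux_jar: Small jar, 48 mm across and 55 mm high, on the right of the bench; not part of the job.

How it is judged:
On the way, in this order (a step that is already met when the one before it is completed fails the run):
1. the jaw has closed on the module and presses it, no click given yet, lever not yet swung (contact force between each of jaw, stop_c0 and module above 3 N and horizontal distance between knob_c13 and screw_c2 below 0.008 m and value of joint lock below 0.3 rad), for 0.04 s.
2. the knob has been given three clicks and sits in the third notch, the lever not yet swung (horizontal distance between knob_c13 and screw_c3 below 0.0055 m and contact force between jaw and module above 2 N and value of joint lock below 0.3 rad), for 0.2 s.
At the end, for the whole second after the job is handed in: The knob sits three clicks (90 degrees, within 11) on from the screw cap, the jaw still presses the module against the stop bar with more than 2 N, the module lies flat and still, and the locking lever is fully over (more than 0.88 of 1.0 rad) (horizontal distance between knob_c13 and screw_c3 below 0.0055 m and contact force between each of jaw, stop_c0 and module above 2 N and value of joint lock above 0.88 rad and linear speed of module below 0.01 m/s and angle between module's own z axis and vertical below 0.05 rad); the robot touches nothing.
It fails at once if the knob slips well past the third click (3.6 or more), or is slipped three clicks backwards (horizontal distance between knob_c13 and screw_c4 below 0.0329 m).
It fails at once if the module is squeezed with more than 70 N (contact force between jaw and module above 70 N).
It fails at once if a bystander is moved more than 30 mm (distance of any of spare_module, screwdriver, spool, multimeter, parts_tray, flux_jar from where it was at the start of the episode above 0.03 m).
It also fails if it takes over 72 s, if anything falls off the work surface, if the arm or the gripper's body presses on something with over 40 N, if the wrist force passes 120 N, or if a joint passes its speed limit or range.

## Robot

A 7-joint arm with a two-finger parallel gripper is mounted at the origin on the work surface. World frame = base frame: x ahead of the robot, y to its left, z up, the work surface at z = 0. Lengths are in m, angles in rad, forces in N, time in s.
With the tool pointing down it reaches from about 0.4 to 0.85 m from the base axis. Payload 4.5 kg.
Tool frame: the origin (TCP) lies at the very end of the fingers, on their centre line; the grasp point (between the pads) lies 19 mm behind it (r.pinch_z is the distance from the TCP to the grasp point, in m); z points along the fingers, y is the line along which they close (so a half turn about z gives the same grasp; the last joint's range is limited). The gripper opens to 88 mm and grips with 3 to 60 N. Pads are 18 mm wide; open, the fingers measure 123 mm over their backs; the gripper's body (75 mm by 187 mm) begins 45 mm behind the grasp point.
Start: joints at [-1.124, 0.689, -0.195, 1.565, 0.157, 0.902, -0.215], TCP at [0.251, 0.573, 0.239] pointing down, gripper open.
Joint ranges: [-3.01, 3.01], [-0.46, 2.08], [-1.47, 1.51], [0.13, 2.56], [-1, 4.14], [0.04, 2.09], [-2.66, 2.66]. Speed limits (rad/s): [2.57, 2.57, 3.14, 3.14, 3.14, 3.14, 3.14].

## Interface

Orientations are given as a unit quaternion [x, y, z, w].
In Python, from plant import r, cams gives the robot as it stands.
- The arm moves only by the shell command python3 -m pendant 'ROWS' [FORCE]. ROWS is JSON, a list of rows, each a list of 3 entries, a list of its own where there are three numbers: the closure, from -1 (fully open) to 1 (shut), then the shift along the tool's x, y, z in mm, then the turn, a rotation vector about the tool's x, y, z in degrees. A call has 1 to 8 rows; each row shifts and turns the commanded pose from where the row before left it, along the tool's axes as they then stand; what a row does not reach is not made up. A row lasts 1/8 s, in which the tool goes at most 62.5 mm and 10.7 degrees, less where a joint would pass 70% of its speed; a pose out of reach is approached as far as the arm can. A call with a gripper value outside its range is refused whole. The fingers move at their own pace and stop on an object; FORCE is the grip in N (left out, the last holds). Time passes only in rows, so rows that do not move let the fingers close. It gives the time, the measured TCP pose, the force, the opening and the grip force at its end, in the units of the state.
- r.get_state(): the state, without advancing time (a new reading comes with each control period).
- cams.snapshot(name): name is "scene" or "side" or "wrist"; returns a dict with "img" (384x512x3 uint8, red, green, blue), "camera_matrix" (3x3 intrinsics, pixels), "camera_from_world" (4x4, takes a point from world to camera coordinates); the wrist camera has in their place "tool_from_camera" (4x4, takes a point from camera to tool coordinates, whose origin is the TCP and whose axes are the flange's). Camera axes: x right, y up, looking along -z (the intrinsics and any distortion apply to the point x, -y, -z); pixel columns grow to the right and rows downward; lengths in m; the calibration is good to about 2 mm. A picture is of the moment at which its call begins: read the wrist's pose just before it. There is no depth.
- r.finish_job(): hands the job in; it is judged then, once.
The state is a dict: "clock": time; "q": joint angles; "qd": joint speeds; "joint_torque": joint torques, N m; "tool_pos": TCP position; "eef_rot": TCP orientation; "contact_force": force on the tool from outside, world axes, zero at the start; "moment": the same for the moment, N m; "opening": opening from 0.0 (shut) to 1.0 (fully open); "finger_force": force on a finger pad.
Only numpy, scipy, OpenCV 4.12 (cv2) and the standard library are available. Lean on these libraries where they do the work, as an engineer would, in place of code of your own. Each camera call takes 0.05 s, during which the arm holds its last target. There are 200 camera calls.

## Working session

There is one attempt and no reset: what is moved stays moved. The work goes in short steps, Python scripts to look and compute and a shell command to move; the robot and the scene stay as the last step left them, time stands still between calls to the robot, and variables do not carry over. Pictures are saved under pics/ and viewed, at most 10 in all, crops included, and the job is handed in when it is done.

```bash
ls; mkdir -p pics; python3 - <<'E'
from plant import r,cams
import cv2,numpy as np,pickle
s=r.get_state();print(s)
d={}
for n in ("scene","side","wrist"):
    c=cams.snapshot(n);d[n]=c;cv2.imwrite(f"pics/{n}0.png",c["img"][:,:,::-1]);print(n,{k:np.round(v,3).tolist() for k,v in c.items() if k!="img"})
pickle.dump((s,d),open("s0.pkl","wb"))
im=np.hstack([cv2.resize(d[n]["img"],(800,600)) for n in ("scene",)])
cv2.imwrite("pics/v1.png",im[:,:,::-1])
im=cv2.resize(d["side"]["img"],(800,600));cv2.imwrite("pics/v2.png",im[:,:,::-1])
E
```

```text
pics
{'clock': 0.0, 'q': array([-1.12419457,  0.68998649, -0.1945333 ,  1.5663552 ,  0.15729414,
        0.90246722, -0.21510454]), 'qd': array([-6.62238285e-05,  8.49146438e-05, -4.26699809e-04,  4.92086094e-04,
        6.44797115e-04, -7.43333391e-05,  6.84547332e-05]), 'joint_torque': array([-1.64292724e-04, -5.27567983e+01, -1.26668762e+00, -1.53426701e+01,
       -5.25709928e-02,  6.68105960e-03,  1.74623706e-04]), 'tool_pos': array([0.25051548, 0.57190736, 0.23790597]), 'eef_rot': array([ 2.04893146e-01,  9.78783922e-01, -9.02497438e-04, -1.31920867e-04]), 'contact_force': array([-0.32911618, -0.54365916, -0.77226428]), 'moment': array([-0.0122808 ,  0.00020839, -0.04112095]), 'finger_force': 0.0, 'opening': 0.9990977545464454}
scene {'camera_matrix': [[377.702, 0.0, 259.343], [0.0, 377.702, 190.855], [0.0, 0.0, 1.0]], 'camera_from_world': [[-0.796, 0.605, 0.02, 0.492], [-0.307, -0.432, 0.848, 0.07], [0.522, 0.669, 0.53, -1.466], [0.0, 0.0, 0.0, 1.0]]}
side {'camera_matrix': [[359.256, 0.0, 258.619], [0.0, 359.256, 190.762], [0.0, 0.0, 1.0]], 'camera_from_world': [[0.675, -0.738, -0.003, -0.409], [0.546, 0.497, 0.675, -0.365], [-0.496, -0.457, 0.738, -0.867], [0.0, 0.0, 0.0, 1.0]]}
wrist {'camera_matrix': [[269.831, 0.0, 256.621], [0.0, 269.831, 190.893], [0.0, 0.0, 1.0]], 'tool_from_camera': [[-0.0, 0.964, 0.265, 0.067], [1.0, 0.001, -0.0, -0.001], [-0.001, 0.265, -0.964, -0.146], [0.0, 0.0, 0.0, 1.0]]}
```

View pics/v1.png

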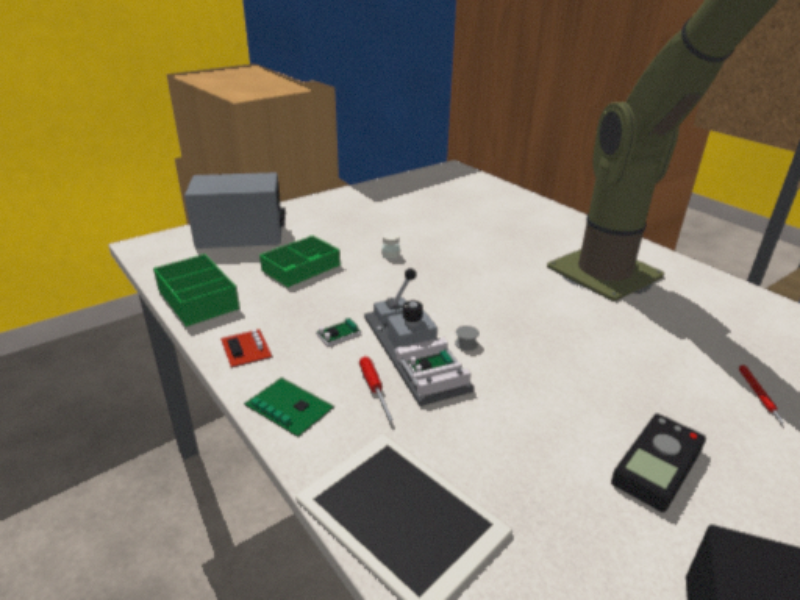

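View pics/v2.png

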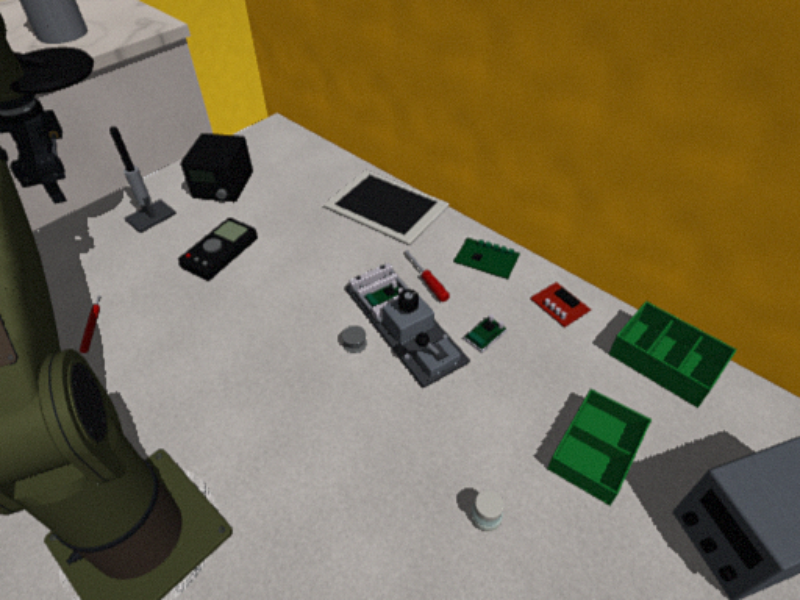

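The scene view (800x600) shows the knob at about (413,311) and the lever ball at (410,274). The side view shows the knob at (408,298) and the ball at (422,339). Next I'll triangulate both using dark masks.

```bash
cat > h.py <<'E'
import numpy as np,cv2
from scipy.spatial.transform import Rotation as R
def cam(c,st=None):
    K=c["camera_matrix"]
    if "camera_from_world" in c: T=np.linalg.inv(c["camera_from_world"])
    else:
        W=np.eye(4);W[:3,:3]=R.from_quat(st["eef_rot"]).as_matrix();W[:3,3]=st["tool_pos"];T=W@c["tool_from_camera"]
    return K,T
def ray(c,uv,st=None):
    K,T=cam(c,st);d=np.linalg.inv(K)@[uv[0],uv[1],1];d=T[:3,:3]@(d*[1,-1,-1]);return T[:3,3],d/np.linalg.norm(d)
def plane(c,uv,z,st=None):
    o,d=ray(c,uv,st);return o+d*(z-o[2])/d[2]
def tri(rs):
    A=0;b=0
    for o,d in rs:
        P=np.eye(3)-np.outer(d,d);A=A+P;b=b+P@o
    return np.linalg.solve(A,b)
def proj(c,p,st=None):
    K,T=cam(c,st);q=np.linalg.inv(T)@[*p,1];q=K@(q[:3]*[1,-1,-1]);return q[:2]/q[2]
def blobs(img,box,thr,amin=8):
    x0,y0,x1,y1=box;m=(img[y0:y1,x0:x1].max(2)<thr).astype(np.uint8)
    n,l,s,ce=cv2.connectedComponentsWithStats(m)
    return [(ce[i].round(1)+[x0,y0],s[i].tolist()) for i in range(1,n) if s[i][4]>=amin]
E
python3 - <<'E'
import pickle;from h import *
s,d=pickle.load(open("s0.pkl","rb"))
for n,b in (("scene",(225,165,310,260)),("side",(215,160,305,250))):
    for t in (35,50,70): print(n,t,[(c.tolist(),a) for c,a in blobs(d[n]["img"],b,t)])
a,b=d["scene"],d["side"]
for nm,u,v in (("knob",(264,199),(261,190.7)),("ball",(262.5,175.5),(270,217))):
    p=tri([ray(a,u),ray(b,v)]);print(nm,p,proj(a,p)-u,proj(b,p)-v)
# holder direction: plate mask contour on side & scene
for n,b,pts in (("scene",a,[(366,313),(424,402),(472,386)]),("side",b,[(346,289),(424,384),(468,360)])):
    print(n,[plane(b,np.array(p)/1.5625,0.014).round(4).tolist() for p in pts])
A=cv2.resize(a["img"][160:265,225:320],(570,630)[:2],interpolation=cv2.INTER_CUBIC)
B=cv2.resize(b["img"][160:255,215:305],(540,570),interpolation=cv2.INTER_CUBIC)
cv2.imwrite("pics/v3.png",cv2.resize(np.hstack([cv2.resize(A,(400,442)),cv2.resize(B,(400,442))]),(800,442))[:,:,::-1])
E
```

```text
scene 35 [([261.8, 176.0], [35, 10, 5, 3, 11]), ([263.7, 201.3], [34, 33, 11, 8, 64])]
scene 50 [([262.0, 175.3], [35, 8, 5, 6, 24]), ([263.7, 200.6], [33, 30, 12, 11, 97]), ([271.9, 232.3], [44, 64, 7, 7, 30])]
scene 70 [([262.2, 175.4], [35, 8, 6, 6, 32]), ([263.6, 200.3], [32, 29, 13, 12, 113]), ([253.1, 195.9], [26, 30, 5, 3, 8]), ([273.3, 231.0], [43, 62, 17, 9, 58]), ([284.6, 252.4], [42, 82, 35, 13, 159])]
side 35 [([303.3, 163.9], [87, 2, 3, 5, 11]), ([257.9, 191.8], [30, 23, 23, 17, 159]), ([251.7, 218.7], [9, 27, 51, 61, 192]), ([248.7, 209.9], [29, 43, 12, 15, 40]), ([269.8, 217.0], [50, 53, 10, 9, 65]), ([301.5, 216.5], [84, 54, 6, 6, 11]), ([276.0, 225.8], [59, 64, 5, 5, 8])]
side 50 [([302.8, 163.9], [86, 1, 4, 6, 16]), ([255.5, 191.2], [24, 21, 29, 20, 258]), ([250.7, 215.3], [6, 23, 56, 65, 452]), ([236.1, 192.6], [19, 30, 5, 6, 8]), ([272.3, 220.2], [50, 53, 21, 18, 113]), ([301.2, 216.6], [83, 54, 7, 6, 16]), ([221.7, 220.4], [4, 59, 7, 3, 12]), ([289.7, 236.0], [63, 69, 22, 15, 25])]
side 70 [([298.5, 165.0], [76, 0, 14, 12, 131]), ([274.4, 183.8], [53, 16, 14, 17, 42]), ([253.0, 190.9], [18, 20, 35, 21, 353]), ([262.6, 219.9], [6, 22, 79, 66, 1128]), ([301.8, 214.8], [82, 49, 8, 12, 42]), ([223.9, 219.9], [2, 55, 16, 8, 45])]
knob [ 0.58521458 -0.02654221  0.0873264 ] [-0.7491555  -0.10641754] [-0.74731348  0.09886899]
ball [ 0.51862929 -0.1206622   0.10266065] [-0.64133336 -0.10171865] [-0.75157369  0.11049761]
scene [[0.5991, -0.1632, 0.014], [0.6738, 0.127, 0.014], [0.5772, 0.1446, 0.014]]
side [[0.5672, 0.132, 0.014], [0.4976, -0.1495, 0.014], [0.5952, -0.1759, 0.014]]
```

View pics/v3.png

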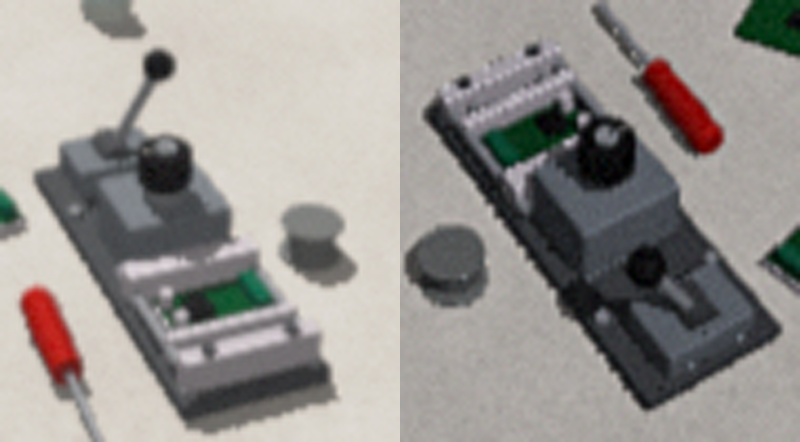

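The crops are clear. Holder +y points at about 76° in the world frame, the knob is at (0.586, -0.027) with height 0.087 (expected about 0.088), and the ball height is 0.103 (expected 0.106). I'll move over the knob now.

```bash
python3 -m pendant '[[-1,[-45,-34,0],[0,0,0]],[-1,[-45,-34,0],[0,0,0]],[-1,[-45,-34,0],[0,0,0]],[-1,[-45,-34,0],[0,0,0]],[-1,[-45,-34,0],[0,0,0]],[-1,[-45,-34,0],[0,0,0]],[-1,[-45,-34,0],[0,0,0]],[-1,[-45,-34,0],[0,0,0]]]'
python3 -m pendant '[[-1,[-45,-35,0],[0,0,0]],[-1,[-45,-35,0],[0,0,0]],[-1,[-45,-35,10],[0,0,0]],[-1,[-45,-35,20],[0,0,0]],[-1,[0,0,0],[0,0,0]],[-1,[0,0,0],[0,0,0]]]'
python3 -c "
from plant import r
s=r.get_state();print(s['q'].round(3),s['tool_pos'],s['eef_rot'])"
```

```text
clock: 1.15
tool_pos: [0.4721, 0.1773, 0.2387]
eef_rot: [0.205, 0.979, 0.0, 0.0]
contact_force: [1.5, -0.4, -0.3]
opening: 1.0
finger_force: 0.0
clock: 1.9
tool_pos: [0.5797, -0.0208, 0.2084]
eef_rot: [0.205, 0.979, 0.0, -0.001]
contact_force: [-0.3, 0.1, -0.2]
opening: 0.999
finger_force: 0.0
[ 0.111  0.673 -0.262  1.734  0.234  0.766  0.892] [ 0.57966416 -0.02083181  0.20838126] [ 2.04883415e-01  9.78786125e-01  4.11877692e-04 -5.81858918e-04]
```

```bash
python3 -m pendant '[[-1,[0,0,0],[0,0,-10]],[-1,[0,0,0],[0,0,-10]],[-1,[0,0,0],[0,0,-10]],[-1,[0,0,0],[0,0,-10]],[-1,[0,0,0],[0,0,-10]],[-1,[0,0,0],[0,0,-10]],[-1,[0,0,0],[0,0,-10]],[-1,[0,0,0],[0,0,-10]]]'
python3 -m pendant '[[-1,[0,0,0],[0,0,-10]],[-1,[0,0,0],[0,0,0]],[-1,[0,0,0],[0,0,0]]]'
python3 - <<'E'
from plant import r,cams
import pickle;from h import *
s=r.get_state();print(s['q'].round(3),s['tool_pos'],R.from_quat(s['eef_rot']).as_matrix().round(3).tolist())
d={n:cams.snapshot(n) for n in ("wrist","scene","side")};pickle.dump((s,d),open("s1.pkl","wb"))
c=d["wrist"];print(proj(c,(.586,-.027,.102),s))
cv2.imwrite("pics/v4.png",cv2.resize(c["img"],(800,600),interpolation=cv2.INTER_CUBIC)[:,:,::-1])
E
```

```text
clock: 2.9
tool_pos: [0.5797, -0.0191, 0.2095]
eef_rot: [-0.476, 0.879, 0.0, 0.0]
contact_force: [-0.2, -0.0, -0.2]
opening: 1.004
finger_force: 0.0
clock: 3.28
tool_pos: [0.58, -0.0204, 0.2091]
eef_rot: [-0.547, 0.837, 0.0, 0.0]
contact_force: [0.0, -0.6, -0.7]
opening: 0.998
finger_force: 0.0
[ 0.355  0.746 -0.709  1.721  0.598  0.903  2.122] [ 0.57995257 -0.02044208  0.20907695] [[-0.402, -0.916, 0.0], [-0.916, 0.402, 0.0], [-0.0, -0.0, -1.0]]
[249.23822164 186.29489547]
```

View pics/v4.png

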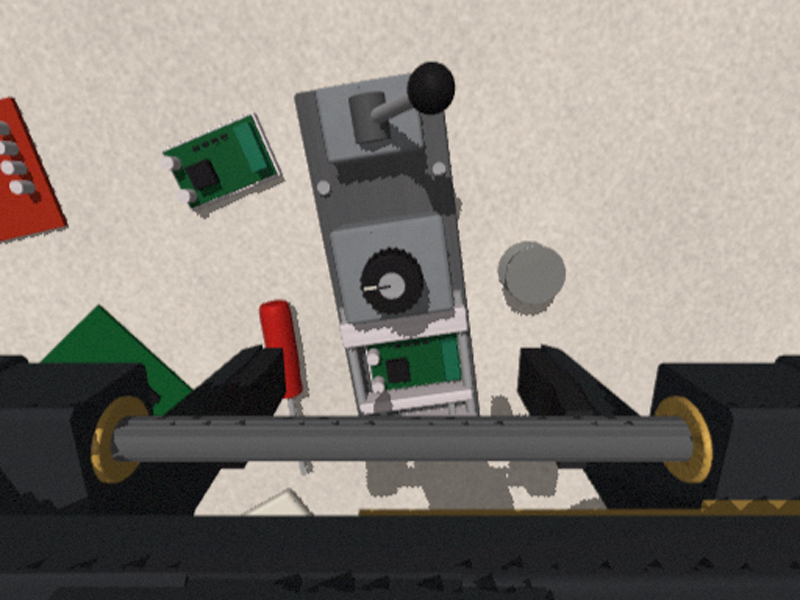

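The wrist view (800x600) shows the knob's top at about (391,283) with its white line pointing left, and the lever ball at (431,88). The area around the knob is clear.

```bash
python3 - <<'E'
import pickle;from h import *
s,d=pickle.load(open("s1.pkl","rb"));c=d["wrist"]
im=c["img"][130:215,190:310];m=(im.max(2)<60).astype(np.uint8)
n,l,st,ce=cv2.connectedComponentsWithStats(m)
i=max([i for i in range(1,n) if abs(ce[i]-[60,51]).max()<8],key=lambda i:st[i][4])
cn=max(cv2.findContours((l==i).astype(np.uint8),0,1)[0],key=len)
(x,y),rad=cv2.minEnclosingCircle(cn);print("knob",x+190,y+130,rad,st[i])
# cap (bright grey inside)
u=(x+190,y+130)
for z in (.088,.102):print(z,plane(c,u,z,s))
cap=(391/1.5625,285/1.5625);print("cap",plane(c,cap,.102,s))
b=[(a.tolist(),q) for a,q in blobs(c["img"],(255,30,300,80),50,30)];print(b)
bu=b[0][0];print("ball z.106",plane(c,bu,.106,s))
a,e=d["scene"],d["side"]
bs=[ray(a,(262.1,175.4)),ray(e,(269.8,217)),ray(c,bu,s)];print("ball tri",tri(bs))
print("knob tri",tri([ray(a,(263.7,200.5)),ray(e,(260.7,191)),ray(c,u,s)]))
# gearbox/plate edges: plate left edge (297,97)-(352,370) at z=.014
for p in ((297,97),(352,385),(446,112),(478,400)):print(p,plane(c,np.array(p)/1.5625,.014,s))
E
```

```text
knob 250.5 180.98837280273438 22.288251876831055 [  41   29   41   45 1095]
0.088 [ 0.5843613  -0.02841745  0.088     ]
0.102 [ 0.58272867 -0.03132536  0.102     ]
cap [ 0.58352868 -0.03014992  0.102     ]
[([275.5, 56.4], [6, 10, 30, 33, 785])]
ball z.106 [ 0.51906647 -0.12199025  0.106     ]
ball tri [ 0.51864651 -0.1216142   0.10295268]
knob tri [ 0.58578174 -0.02607417  0.08317358]
(297, 97) [ 0.59933028 -0.1703618   0.014     ]
(352, 385) [0.66318536 0.05809272 0.014     ]
(446, 112) [ 0.50208921 -0.1163722   0.014     ]
(478, 400) [0.56588968 0.11709131 0.014     ]
```

```bash
python3 -m pendant '[[-1,[6,-7.5,20],[0,0,-5]],[-1,[0,0,30],[0,0,-5]],[-1,[0,0,30],[0,0,0]],[-1,[0,0,16],[0,0,0]],[-1,[0,0,0],[0,0,0]],[-1,[0,0,0],[0,0,0]]]'
python3 - <<'E'
from plant import r,cams
import pickle;from h import *
s=r.get_state();print(s['q'].round(3),s['tool_pos'],R.from_quat(s['eef_rot']).as_matrix().round(3).tolist())
c=cams.snapshot("wrist")
print("expect knob top",proj(c,(.584,-.029,.102),s),"TCP axis at .102",proj(c,(*s['tool_pos'][:2],.102),s))
cv2.imwrite("pics/v5.png",cv2.resize(c["img"],(800,600),interpolation=cv2.INTER_CUBIC)[:,:,::-1])
E
```

```text
clock: 4.18
tool_pos: [0.5853, -0.0296, 0.1137]
eef_rot: [-0.618, 0.786, -0.0, 0.001]
contact_force: [-0.6, 0.3, -0.1]
opening: 0.994
finger_force: 0.0
[ 0.339  0.885 -0.659  1.776  0.765  0.754  2.176] [ 0.5853259  -0.02962552  0.1137292 ] [[-0.236, -0.972, 0.002], [-0.972, 0.236, 0.0], [-0.001, -0.002, -1.0]]
expect knob top [260.37324919 230.18370069] TCP axis at .102 [258.09969632 229.75117393]
```

View pics/v5.png

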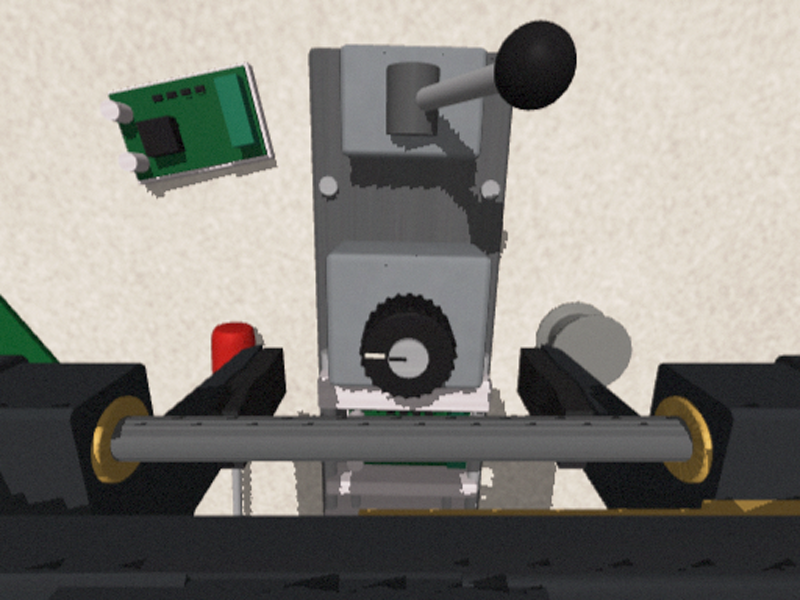

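The cap centre is at about (408,358), which puts the knob axis 0.4 mm in x and 1.8 mm in y from the tool axis. Next I'll descend and grip gently.

```bash
python3 -m pendant '[[-1,[0.5,1.8,15],[0,0,0]],[-1,[0,0,15],[0,0,0]],[-1,[0,0,10.5],[0,0,0]],[-1,[0,0,0],[0,0,0]],[0.5,[0,0,0],[0,0,0]],[0.5,[0,0,0],[0,0,0]],[0.5,[0,0,0],[0,0,0]],[0.5,[0,0,0],[0,0,0]]]' 5
python3 -m pendant '[[1,[0,0,0],[0,0,0]],[1,[0,0,0],[0,0,0]],[1,[0,0,0],[0,0,0]],[1,[0,0,0],[0,0,0]]]' 5
cat > st.py <<'E'
from plant import r
from h import *
s=r.get_state();M=R.from_quat(s['eef_rot']).as_matrix()
print('yaw',np.degrees(np.arctan2(M[1,1],M[0,1])).round(2),'pos',(s['tool_pos']*1e3).round(2),'q',s['q'].round(2))
print('F tool',(M.T@s['contact_force']).round(2),'mz',s['moment'].round(3),'open',round(s['opening']*88,2),'ff',round(s['finger_force'],1))
E
python3 st.py
```

```text
clock: 5.22
tool_pos: [0.5828, -0.0301, 0.0724]
eef_rot: [-0.618, 0.786, -0.0, 0.0]
contact_force: [-0.4, -0.1, 0.5]
opening: 0.57
finger_force: 0.0
clock: 5.72
tool_pos: [0.5826, -0.03, 0.0722]
eef_rot: [-0.618, 0.786, 0.0, -0.0]
contact_force: [-1.0, -0.2, 1.5]
opening: 0.431
finger_force: 5.0
yaw 166.35 pos [582.57 -30.02  72.25] q [ 0.31  0.94 -0.61  1.8   0.83  0.68  2.12]
F tool [ 0.43  0.93 -1.45] mz [ 0.085  0.247 -0.013] open 37.89 ff 5.0
```

```bash
python3 -m pendant '[[1,[0,0,0],[0,0,0]],[1,[0,0,0],[0,0,0]]]' 20 >/dev/null; python3 st.py
python3 -m pendant '[[1,[0,0,0],[0,0,3]],[1,[0,0,0],[0,0,3]],[1,[0,0,0],[0,0,3]],[1,[0,0,0],[0,0,3]]]' >/dev/null; python3 st.py
python3 -m pendant '[[1,[0,0,0],[0,0,3]],[1,[0,0,0],[0,0,3]],[1,[0,0,0],[0,0,3]],[1,[0,0,0],[0,0,3]]]' >/dev/null; python3 st.py
python3 -m pendant '[[1,[0,0,0],[0,0,3]],[1,[0,0,0],[0,0,3]],[1,[0,0,0],[0,0,2]],[1,[0,0,0],[0,0,0]]]' >/dev/null; python3 st.py
```

```text
yaw 166.35 pos [582.6  -30.01  72.26] q [ 0.31  0.94 -0.61  1.8   0.83  0.68  2.12]
F tool [ 0.36  1.2  -2.74] mz [ 0.074  0.308 -0.032] open 37.29 ff 20.0
yaw 154.29 pos [582.49 -29.98  72.25] q [ 0.29  0.93 -0.56  1.8   0.78  0.65  1.95]
F tool [ 0.32  1.05 -2.76] mz [0.07  0.368 0.101] open 37.12 ff 20.0
yaw 142.29 pos [582.35 -29.9   72.25] q [ 0.26  0.92 -0.5   1.8   0.72  0.62  1.79]
F tool [ 1.73  2.55 -2.38] mz [0.068 0.363 0.108] open 37.44 ff 20.0
yaw 134.38 pos [582.33 -29.85  72.25] q [ 0.24  0.91 -0.47  1.8   0.69  0.6   1.69]
F tool [ 1.87  1.93 -3.3 ] mz [0.147 0.492 0.124] open 37.58 ff 20.0
```

```bash
for i in 1; do
python3 -m pendant '[[1,[0,0,0],[0,0,3]],[1,[0,0,0],[0,0,3]]]' >/dev/null; python3 st.py
python3 -m pendant '[[1,[0,0,0],[0,0,3]],[1,[0,0,0],[0,0,3]]]' >/dev/null; python3 st.py
python3 -m pendant '[[1,[0,0,0],[0,0,3]],[1,[0,0,0],[0,0,3]]]' >/dev/null; python3 st.py
python3 -m pendant '[[1,[0,0,0],[0,0,3]],[1,[0,0,0],[0,0,3]]]' >/dev/null; python3 st.py
python3 -m pendant '[[1,[0,0,0],[0,0,0]]]' >/dev/null; python3 st.py; done
```

```text
yaw 128.31 pos [582.27 -29.79  72.22] q [ 0.22  0.9  -0.44  1.81  0.66  0.58  1.61]
F tool [ 2.04  1.9  -3.5 ] mz [0.225 0.571 0.142] open 37.59 ff 20.0
yaw 122.32 pos [582.21 -29.76  72.23] q [ 0.21  0.9  -0.42  1.81  0.62  0.57  1.53]
F tool [ 2.61  1.55 -3.83] mz [0.148 0.54  0.072] open 37.11 ff 20.0
yaw 116.32 pos [582.2  -29.67  72.23] q [ 0.19  0.9  -0.39  1.81  0.59  0.56  1.45]
F tool [ 1.97  1.   -4.2 ] mz [0.187 0.567 0.104] open 37.7 ff 20.0
yaw 110.26 pos [582.22 -29.66  72.23] q [ 0.18  0.89 -0.36  1.81  0.56  0.55  1.38]
F tool [ 2.74  2.43 -4.65] mz [0.367 0.792 0.231] open 37.54 ff 20.0
yaw 110.36 pos [582.21 -29.65  72.2 ] q [ 0.18  0.89 -0.36  1.81  0.56  0.55  1.38]
F tool [ 3.86  3.27 -4.83] mz [0.408 0.928 0.139] open 37.25 ff 20.0
```

```bash
python3 st.py; python3 - <<'E'
from plant import r,cams
from h import *
s=r.get_state();c=cams.snapshot("wrist")
print("knob top",proj(c,(.5823,-.0297,.102),s))
cv2.imwrite("pics/w6.png",c["img"][:,:,::-1])
cv2.imwrite("pics/v6.png",cv2.resize(c["img"][150:340,160:360],(800,760)[:2] if 0 else (630,600),interpolation=cv2.INTER_CUBIC)[:,:,::-1])
E
python3 st.py
```

```text
yaw 110.36 pos [582.21 -29.65  72.2 ] q [ 0.18  0.89 -0.36  1.81  0.56  0.55  1.38]
F tool [ 3.86  3.27 -4.83] mz [0.408 0.928 0.139] open 37.25 ff 20.0
knob top [259.01569406 262.64431501]
yaw 110.39 pos [582.22 -29.65  72.2 ] q [ 0.18  0.89 -0.36  1.81  0.56  0.55  1.38]
F tool [ 4.33  3.84 -4.66] mz [0.422 0.898 0.157] open 37.68 ff 20.0
```

View pics/v6.png

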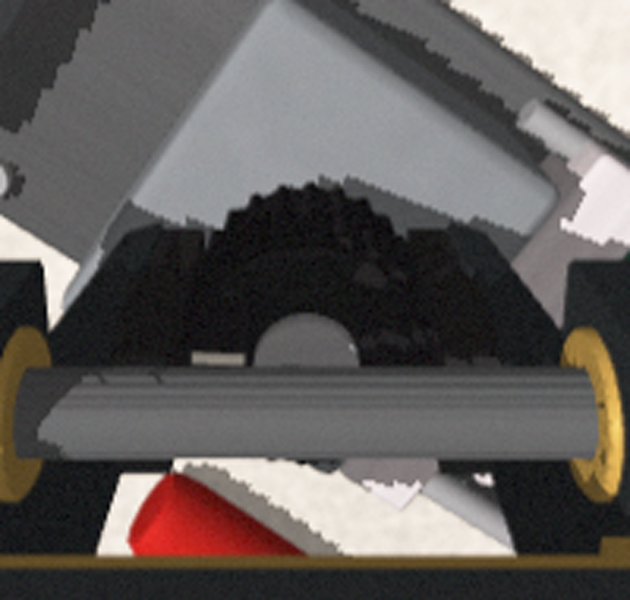

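The white line still points left in the tool frame, so the knob turns with the gripper without slipping. The lateral force has built up slightly, so I'll recentre by 0.5 mm and continue.

```bash
cat > st.py <<'E'
from plant import r
from h import *
s=r.get_state();M=R.from_quat(s['eef_rot']).as_matrix()
print('yaw',np.degrees(np.arctan2(M[1,1],M[0,1])).round(2),'pos',(s['tool_pos']*1e3).round(2),'F',(M.T@s['contact_force']).round(1),'mz',s['moment'].round(3),'q7',s['q'][6].round(2),'t',s['clock'])
E
python3 -m pendant '[[1,[0.5,0.5,0],[0,0,0]],[1,[0,0,0],[0,0,0]]]' >/dev/null; python3 st.py
python3 -m pendant '[[1,[0,0,0],[0,0,2]],[1,[0,0,0],[0,0,2]]]' >/dev/null; python3 st.py
python3 -m pendant '[[1,[0,0,0],[0,0,2]],[1,[0,0,0],[0,0,2]]]' >/dev/null; python3 st.py
python3 -m pendant '[[1,[0,0,0],[0,0,2]],[1,[0,0,0],[0,0,2]]]' >/dev/null; python3 st.py
python3 -m pendant '[[1,[0,0,0],[0,0,2]],[1,[0,0,0],[0,0,2]]]' >/dev/null; python3 st.py
python3 -m pendant '[[1,[0,0,0],[0,0,2]],[1,[0,0,0],[0,0,2]]]' >/dev/null; python3 st.py
```

```text
yaw 110.37 pos [582.18 -29.66  72.23] F [ 2.   2.6 -4.1] mz [0.304 0.609 0.137] q7 1.38 t 8.9
yaw 106.2 pos [582.16 -29.61  72.22] F [ 1.6  2.4 -3.4] mz [0.38  0.615 0.036] q7 1.33 t 9.15
yaw 102.21 pos [582.17 -29.54  72.22] F [ 3.4  3.4 -4.7] mz [0.488 0.647 0.01 ] q7 1.28 t 9.4
yaw 98.22 pos [582.17 -29.5   72.24] F [ 2.7  2.9 -3.1] mz [ 0.546  0.594 -0.011] q7 1.23 t 9.65
yaw 94.22 pos [582.17 -29.47  72.25] F [ 1.9  3.6 -5. ] mz [0.59  0.51  0.001] q7 1.18 t 9.9
yaw 90.22 pos [582.16 -29.47  72.24] F [ 2.3  3.3 -3.4] mz [ 0.783  0.495 -0.064] q7 1.14 t 10.15
```

```bash

python3 -m pendant '[[1,[0,0,0],[0,0,2]],[1,[0,0,0],[0,0,0]]]' >/dev/null; python3 st.py
python3 -m pendant '[[1,[0,0,0],[0,0,2]],[1,[0,0,0],[0,0,0]]]' >/dev/null; python3 st.py
python3 -m pendant '[[1,[0,0,0],[0,0,2]],[1,[0,0,0],[0,0,0]]]' >/dev/null; python3 st.py
python3 -m pendant '[[1,[0,0,0],[0,0,2]],[1,[0,0,0],[0,0,0]]]' >/dev/null; python3 st.py
python3 -m pendant '[[1,[0,0,0],[0,0,2]],[1,[0,0,0],[0,0,0]]]' >/dev/null; python3 st.py
python3 -m pendant '[[1,[0,0,0],[0,0,2]],[1,[0,0,0],[0,0,0]]]' >/dev/null; python3 st.py
```

```text
yaw 88.33 pos [582.16 -29.44  72.21] F [ 1.6  4.  -4. ] mz [ 0.835  0.436 -0.085] q7 1.12 t 10.4
yaw 86.35 pos [582.13 -29.43  72.23] F [ 2.7  4.2 -3.6] mz [0.929 0.411 0.03 ] q7 1.09 t 10.65
yaw 84.35 pos [582.14 -29.42  72.23] F [ 3.1  3.8 -4.5] mz [1.03  0.42  0.172] q7 1.07 t 10.9
yaw 82.4 pos [582.13 -29.41  72.24] F [ 2.5  4.7 -3.7] mz [1.015 0.421 0.146] q7 1.05 t 11.15
yaw 80.41 pos [582.14 -29.38  72.24] F [ 3.1  4.7 -4.7] mz [1.013 0.461 0.191] q7 1.02 t 11.4
yaw 78.39 pos [582.14 -29.38  72.22] F [ 3.7  4.7 -3.1] mz [0.982 0.41  0.083] q7 1.0 t 11.65
```

```bash

python3 -m pendant '[[1,[0.8,1.2,0],[0,0,2]],[1,[0,0,0],[0,0,2]]]' >/dev/null; python3 st.py
python3 -m pendant '[[1,[0,0,0],[0,0,2]],[1,[0,0,0],[0,0,2]]]' >/dev/null; python3 st.py
python3 -m pendant '[[1,[0,0,0],[0,0,2]],[1,[0,0,0],[0,0,2]]]' >/dev/null; python3 st.py
python3 -m pendant '[[1,[0,0,0],[0,0,2]],[1,[0,0,0],[0,0,2]]]' >/dev/null; python3 st.py
python3 -m pendant '[[1,[0,0,0],[0,0,2]],[1,[0,0,0],[0,0,0]]]' >/dev/null; python3 st.py
python3 -m pendant '[[1,[0,0,0],[0,0,2]],[1,[0,0,0],[0,0,0]]]' >/dev/null; python3 st.py
python3 -m pendant '[[1,[0,0,0],[0,0,2]],[1,[0,0,0],[0,0,0]]]' >/dev/null; python3 st.py
python3 -m pendant '[[1,[0,0,0],[0,0,2]],[1,[0,0,0],[0,0,0]]]' >/dev/null; python3 st.py
```

```text
yaw 74.19 pos [582.13 -29.24  72.24] F [ 1.1  1.8 -2. ] mz [ 0.477 -0.039 -0.01 ] q7 0.95 t 11.9
yaw 70.18 pos [582.08 -29.17  72.26] F [-1.   1.4 -1.4] mz [ 0.22  -0.243 -0.022] q7 0.9 t 12.15
yaw 66.19 pos [582.07 -29.08  72.27] F [-1.7  1.8 -0.6] mz [-0.02  -0.409 -0.053] q7 0.86 t 12.4
yaw 62.18 pos [582.06 -29.01  72.29] F [-3.  -0.  -1.1] mz [-0.27  -0.64  -0.045] q7 0.81 t 12.65
yaw 60.29 pos [582.05 -28.99  72.28] F [-5.   0.2 -0.7] mz [-0.513 -0.804 -0.033] q7 0.79 t 12.9
yaw 58.25 pos [582.07 -28.94  72.29] F [-5.1  0.9 -0.3] mz [-0.521 -0.904 -0.099] q7 0.77 t 13.15
yaw 56.26 pos [582.04 -28.89  72.29] F [-4.8  0.5  0.3] mz [-0.538 -0.953  0.03 ] q7 0.75 t 13.4
yaw 54.28 pos [582.08 -28.83  72.3 ] F [-5.1  0.6  0.4] mz [-0.606 -0.969  0.126] q7 0.73 t 13.65
```

```bash

python3 -m pendant '[[1,[-1.2,0,0],[0,0,2]],[1,[0,0,0],[0,0,2]]]' >/dev/null; python3 st.py
python3 -m pendant '[[1,[0,0,0],[0,0,2]],[1,[0,0,0],[0,0,2]]]' >/dev/null; python3 st.py
python3 -m pendant '[[1,[0,0,0],[0,0,2]],[1,[0,0,0],[0,0,2]]]' >/dev/null; python3 st.py
python3 -m pendant '[[1,[0,0,0],[0,0,2]],[1,[0,0,0],[0,0,2]]]' >/dev/null; python3 st.py
python3 -m pendant '[[1,[0,0,0],[0,0,2]],[1,[0,0,0],[0,0,2]]]' >/dev/null; python3 st.py
python3 -m pendant '[[1,[0,0,0],[0,0,2]],[1,[0,0,0],[0,0,2]]]' >/dev/null; python3 st.py
python3 -m pendant '[[1,[0,0,0],[0,0,2]],[1,[0,0,0],[0,0,0]]]' >/dev/null; python3 st.py
python3 -m pendant '[[1,[0,0,0],[0,0,1]],[1,[0,0,0],[0,0,0]]]' >/dev/null; python3 st.py
```

```text
yaw 50.23 pos [582.13 -28.84  72.22] F [-2.9  0.8 -1.4] mz [-0.282 -0.574  0.154] q7 0.68 t 13.9
yaw 46.2 pos [582.2  -28.86  72.25] F [-0.6  0.7 -2.4] mz [-0.244 -0.384  0.066] q7 0.64 t 14.15
yaw 42.21 pos [582.25 -28.82  72.23] F [-0.8  0.3 -3. ] mz [-0.107 -0.294 -0.024] q7 0.6 t 14.4
yaw 38.22 pos [582.32 -28.82  72.23] F [-0.3  1.  -3.6] mz [ 0.014 -0.223 -0.04 ] q7 0.55 t 14.65
yaw 34.22 pos [582.35 -28.79  72.2 ] F [ 0.6  0.6 -3.8] mz [ 0.066 -0.179  0.004] q7 0.51 t 14.9
yaw 30.22 pos [582.42 -28.83  72.23] F [ 2.2  1.1 -4.6] mz [ 0.21  -0.121 -0.123] q7 0.47 t 15.15
yaw 28.33 pos [582.44 -28.82  72.24] F [ 2.1  1.  -4.9] mz [ 0.192 -0.111 -0.054] q7 0.44 t 15.4
yaw 27.36 pos [582.48 -28.83  72.23] F [ 1.7  0.7 -5. ] mz [ 0.411 -0.065 -0.046] q7 0.43 t 15.65
```

The torque trace shows three clicks, with notches at yaw of about 87, 57 and 27°. I'll hold briefly, release, rise and check the lines.

```bash

python3 -m pendant '[[1,[0,0,0],[0,0,0.3]],[1,[0,0,0],[0,0,0]],[1,[0,0,0],[0,0,0]],[-1,[0,0,0],[0,0,0]],[-1,[0,0,0],[0,0,0]],[-1,[0,0,0],[0,0,0]],[-1,[0,0,-10],[0,0,0]],[-1,[0,0,-40],[0,0,0]]]'
python3 -m pendant '[[-1,[0,0,-50],[0,0,0]],[-1,[0,0,0],[0,0,0]],[-1,[0,0,0],[0,0,0]]]'
python3 - <<'E'
from plant import r,cams
import pickle;from h import *
s=r.get_state();print(s['q'].round(2),R.from_quat(s['eef_rot']).as_matrix().round(3).tolist())
c=cams.snapshot("wrist");pickle.dump((s,c),open("s2.pkl","wb"))
u=proj(c,(.583,-.029,.102),s);print(u)
x,y=[int(v) for v in u]
A=cv2.resize(c["img"],(440,330));B=cv2.resize(c["img"][y-30:y+31,x-30:x+31],(330,330),interpolation=cv2.INTER_CUBIC)
cv2.imwrite("pics/v7.png",np.hstack([A,B])[:,:,::-1])
E
```

```text
clock: 16.65
tool_pos: [0.5809, -0.0291, 0.1214]
eef_rot: [0.522, 0.853, -0.001, -0.002]
contact_force: [1.1, 0.4, -0.4]
opening: 0.969
finger_force: 0.0
clock: 17.02
tool_pos: [0.5821, -0.0291, 0.1723]
eef_rot: [0.522, 0.853, -0.0, -0.0]
contact_force: [-0.4, 0.6, -0.2]
opening: 1.001
finger_force: 0.0
[-0.03  0.72 -0.01  1.77  0.01  0.66  0.44] [[-0.455, 0.891, -0.0], [0.891, 0.455, 0.0], [0.0, -0.0, -1.0]]
[257.47950883 199.75399221]
```

View pics/v7.png

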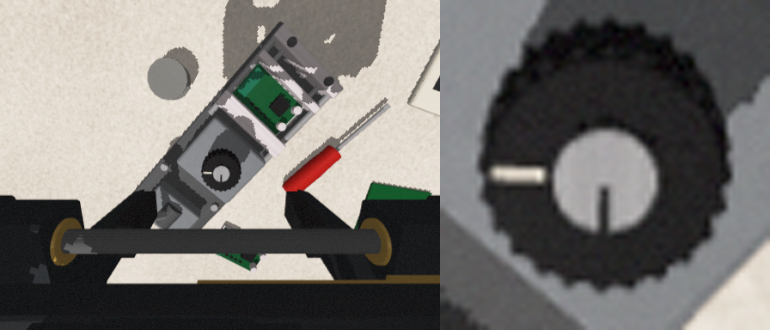

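The close-up on the right shows the cap's dark line pointing down and the knob's white line pointing left. That is about 91° clockwise, so three clicks are seated. Next comes the lever: I'll close the fingers and go to its -x side.

```bash

python3 -m pendant '[[-1,[0,0,0],[0,0,-9.6]],[-1,[0,0,0],[0,0,-9.6]],[-1,[0,0,0],[0,0,-9.6]],[0,[0,0,0],[0,0,-9.6]],[1,[0,0,0],[0,0,-9.6]],[1,[26,-35,0],[0,0,0]],[1,[26,-35,0],[0,0,0]],[1,[26,-35,0],[0,0,0]]]' 20
python3 -m pendant '[[1,[0,0,20],[0,0,0]],[1,[0,0,0],[0,0,0]],[1,[0,0,0],[0,0,0]]]'
python3 st.py; python3 - <<'E'
from plant import r,cams
from h import *
s=r.get_state();W=np.eye(4);W[:3,:3]=R.from_quat(s['eef_rot']).as_matrix();W[:3,3]=s['tool_pos']
c=cams.snapshot("wrist")
for n,p in (("ball0",(.5197,-.122,.105)),):print(n,(np.linalg.inv(W)@[*p,1])[:3]*1e3,proj(c,p,s))
cv2.imwrite("pics/v8.png",c["img"][:,:,::-1])
E
```

```text
clock: 18.08
tool_pos: [0.478, -0.1111, 0.171]
eef_rot: [0.13, 0.992, 0.0, -0.001]
contact_force: [0.4, -1.0, -0.3]
opening: 0.458
finger_force: 0.0
clock: 18.45
tool_pos: [0.4803, -0.1098, 0.152]
eef_rot: [0.13, 0.992, 0.0, -0.0]
contact_force: [0.4, 0.8, 0.0]
opening: 0.117
finger_force: 0.0
yaw 75.1 pos [ 480.32 -109.82  151.96] F [-0.1  0.8 -0. ] mz [-0.012  0.001  0.01 ] q7 1.12 t 18.45
ball0 [-41.21520151  -1.67417861  46.9340852 ] [255.52465082 257.90455232]
```

View pics/v8.png

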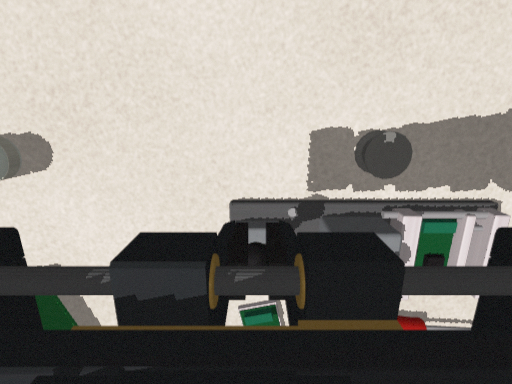

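The ball at (257,252) is centred in front of the closing fingers, 41 mm away as computed. I'll descend and push along -x.

```bash

python3 -m pendant '[[1,[0,0,20],[0,0,0]],[1,[0,0,20],[0,0,0]],[1,[0,0,22],[0,0,0]],[1,[0,0,0],[0,0,0]],[1,[-8,0,0],[0,0,0]],[1,[-8,0,0],[0,0,0]],[1,[-8,0,0],[0,0,0]],[1,[-8,0,0],[0,0,0]]]'; python3 st.py
python3 -m pendant '[[1,[-8,0,0],[0,0,0]],[1,[-8,0,0],[0,0,0]],[1,[-8,0,0],[0,0,0]],[1,[-8,0,0],[0,0,0]],[1,[-8,0,0],[0,0,0]],[1,[-8,0,0],[0,0,0]],[1,[0,0,0],[0,0,0]]]' ; python3 st.py
```

```text
clock: 19.5
tool_pos: [0.5112, -0.1189, 0.0905]
eef_rot: [0.13, 0.991, 0.0, -0.0]
contact_force: [-1.0, 0.0, -0.4]
opening: 0.007
finger_force: 0.8
yaw 75.04 pos [ 511.22 -118.92   90.48] F [ 0.9 -0.2  0.4] mz [0.01  0.285 0.073] q7 1.1 t 19.5
clock: 20.38
tool_pos: [0.5583, -0.1313, 0.0901]
eef_rot: [0.13, 0.991, 0.0, 0.001]
contact_force: [0.1, 0.2, -0.4]
opening: 0.006
finger_force: 0.0
yaw 75.04 pos [ 558.3  -131.27   90.14] F [-0.   0.2  0.4] mz [0.026 0.058 0.006] q7 1.14 t 20.375
```

```bash

python3 -m pendant '[[1,[-5,0,0],[0,0,0]],[1,[-5,0,0],[0,0,0]],[1,[-4,0,0],[0,0,0]]]' >/dev/null; python3 st.py
python3 -m pendant '[[1,[-2,0,0],[0,0,0]],[1,[0,0,0],[0,0,0]]]' >/dev/null; python3 st.py
python3 -m pendant '[[1,[-2,0,0],[0,0,0]],[1,[0,0,0],[0,0,0]]]' >/dev/null; python3 st.py
```

```text
yaw 75.05 pos [ 570.88 -134.72   90.14] F [ 2.3  0.5 -0.2] mz [ 0.173  0.745 -0.028] q7 1.15 t 20.75
yaw 75.06 pos [ 571.06 -134.81   89.84] F [ 5.1  0.1 -2.1] mz [ 0.316  1.007 -0.025] q7 1.15 t 21.0
yaw 75.07 pos [ 571.38 -134.94   89.71] F [ 8.8  0.4 -3. ] mz [ 0.496  1.612 -0.02 ] q7 1.15 t 21.25
```

The force rises to 9 N while the position stalls, so the lever is at its end stop. I'll back off, rise and check.

```bash

python3 -m pendant '[[1,[10,0,0],[0,0,0]],[1,[40,0,0],[0,0,0]],[1,[0,0,-50],[0,0,0]],[1,[0,40,-50],[0,0,0]],[1,[0,50,-10],[0,0,0]],[1,[0,0,0],[0,0,0]],[1,[0,0,0],[0,0,0]]]'
python3 - <<'E'
from plant import r,cams
from h import *
s=r.get_state();c=cams.snapshot("wrist");e=cams.snapshot("side")
hinge=np.array([.5576,-.1314,.036]);hx=np.array([.967,-.254,0])
for th in (.88,1.0):
    a=th-.495;p=hinge+80e-3*(np.sin(a)*hx+np.array([0,0,np.cos(a)]));print(th,p.round(4),proj(c,p,s),proj(e,p))
for n,cc,b in (("wrist",c,(150,100,330,300)),("side",e,(255,190,315,250))):print(n,[(q.tolist(),a) for q,a in blobs(cc["img"],b,45,30)])
A=cv2.resize(c["img"],(480,360));x,y=265,205;B=cv2.resize(e["img"][155:255,215:305],(320,356),interpolation=cv2.INTER_CUBIC)
o=np.zeros((360,800,3),np.uint8);o[:,:480]=A;o[:356,480:]=B
cv2.imwrite("pics/v9.png",o[:,:,::-1])
E
```

```text
clock: 22.12
tool_pos: [0.5496, -0.0376, 0.199]
eef_rot: [0.13, 0.991, -0.0, 0.001]
contact_force: [-0.2, 0.0, 0.0]
opening: 0.003
finger_force: 0.0
0.88 [ 0.5867 -0.139   0.1101] [165.90299378 255.24896179] [290.10543639 204.87501864]
1.0 [ 0.595  -0.1412  0.106 ] [168.07920304 261.05925922] [292.48021844 204.54460482]
wrist [([328.3, 196.8], [176, 81, 4, 27, 52]), ([256.7, 249.6], [0, 95, 180, 105, 8421]), ([200.6, 297.4], [21, 193, 57, 7, 192]), ([156.8, 297.0], [0, 194, 14, 6, 68]), ([244.6, 296.6], [85, 195, 21, 5, 89]), ([268.9, 296.6], [109, 195, 20, 5, 85])]
side [([260.8, 194.6], [0, 0, 13, 10, 108]), ([292.5, 205.7], [34, 12, 8, 8, 51]), ([311.5, 207.9], [53, 14, 7, 8, 39]), ([276.9, 214.3], [18, 20, 9, 11, 60]), ([262.6, 237.2], [0, 37, 16, 21, 30]), ([268.7, 232.5], [9, 36, 11, 15, 50])]
```

View pics/v9.png

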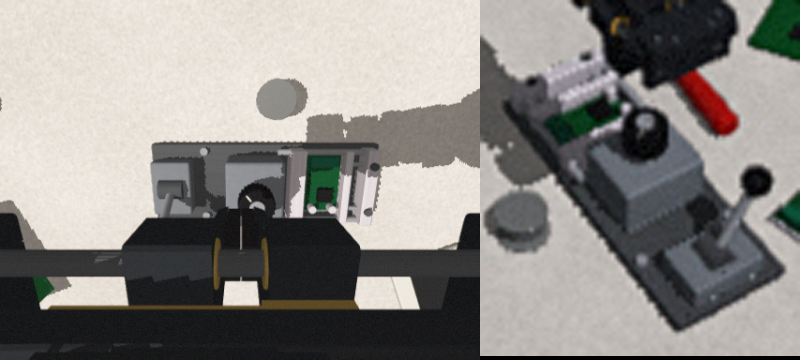

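The side view has the ball at (292.5,205.7), which matches the prediction for 1.0 rad of (292.5,204.5). The arm is clear of everything and the module is flat and pinched, so I'll hand in.

```bash
python3 -c "
from plant import r
print(r.finish_job())"
```

```text
the job is handed in; nothing more can be done
None
```

I handed the job in at about 22 s of robot time: the module is pinched, the knob is at three clicks (about 91° on from the cap) and the lever is fully over; no verdict came back.

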